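# Strip the mould carriers from the press beds

## Robot

A 6-joint arm with a two-finger parallel gripper is mounted at the origin on the work surface. World frame = base frame: x ahead of the robot, y to its left, z up, the work surface at z = 0. Lengths are in m, angles in rad, forces in N, time in s.
With the tool pointing down it reaches from about 0.35 to 0.725 m from the base axis. Payload 4.3 kg.
Tool frame: the origin (TCP) lies between the finger pads; the fingertips stand 19 mm ahead of it and the grasp point (between the pads) is the TCP; z points along the fingers, y is the line along which they close (so a half turn about z gives the same grasp; the last joint's range is limited). The gripper opens to 85 mm and grips with 20 to 120 N. Pads are 22 mm wide; open, the fingers measure 114 mm over their backs; the gripper's body (76 mm by 85 mm) begins 54 mm behind the grasp point. The pads swing forward as they close: fully open they stand 13 mm farther back than shut.
Start: joints at [-0.11, 0.377, 0.081, 1.274, 0, 1.46], TCP at [0.575, 0, 0.25] pointing down, gripper open.
Joint ranges: [-2.72, 2.72], [-0.84, 1.66], [-1.02, 1.22], [-1.77, 2.12], [-1.37, 1.28], [-3.14, 3.14]. Speed limits (rad/s): [2.57, 2.57, 3.14, 3.14, 3.14, 3.14].

## Interface

Orientations are given as a unit quaternion [x, y, z, w].
In Python, from bench import ctrl gives the robot as it stands. The module is installed in compiled form; this text tells all that it offers.
- The arm moves only by the tool apply_moves, never from a script. Its arguments are lists of equal length, an entry for each row: "translation": the shift along the tool's x, y, z in mm, a list of three; "rot": the turn, a rotation vector about the tool's x, y, z in degrees, a list of three. A call has 1 to 10 rows; each row shifts and turns the commanded pose from where the row before left it, along the tool's axes as they then stand; what a row does not reach is not made up. A row lasts 1/10 s, in which the tool goes at most 50 mm and 8.59 degrees, less where a joint would pass 70% of its speed; a pose out of reach is approached as far as the arm can. A call is refused whole if a number of a shift passes 50 or a number of a turn 8.59, either way. A call with a gripper value outside its range is refused whole. "hand" is the finger opening in mm, from 0 to 85.4, set as the call begins (left out, the last holds). The fingers move at their own pace and stop on an object; "newtons" is the grip in N (left out, the last holds). Time passes only in rows, so rows that do not move let the fingers close. It gives the time, the measured TCP pose, the force, the opening and the grip force at its end, in the units of the state.
- ctrl.get_state(): the state, without advancing time (a new reading comes with each control period).
- ctrl.capture(name): name is "scene" or "side" or "wrist"; returns a dict with "image" (400x640x3 uint8, blue, green, red), "fx", "fy", "cx", "cy" (pixels), "R" (3x3) and "t" (3): a world point X has camera coordinates R X + t. Camera axes: x right, y down, z forward; pixel columns grow to the right and rows downward; lengths in m; the calibration is good to about 2 mm. A picture is of the moment at which its call begins. There is no depth.
- ctrl.hand_in(): hands the job in; it is judged then, once.
Trained networks look in a picture, given as the dict that the camera call returned (one of the last four; its "shot" number tells which), for a name from the list of things; names that differ only in an ending like _2 or _b are one class to them, and where a whole thing is asked for, a point or a joint stands for the part that bears it (a point fixed in the world has none). Each returns a list of dicts, best first, with "p" (0 to 1); they miss things now and then, are a little off and sometimes report something else, mostly with a low value. They report only what shows in the picture. A call takes as long as a camera call. They do not tell look-alikes from the thing itself.
- ctrl.look_for(picture, thing): "box" ([centre column, centre row, width, height] in pixels, round what is visible of it).
- ctrl.masks_of(picture, thing): "region" (400x640 bool, what is visible of it) and "box" ([centre column, centre row, width, height] in pixels, round what is visible of it).
- ctrl.tip_of(picture, thing): "position" ([column, row] in pixels: a listed point, or the origin of a listed thing).
The state is a dict: "time_s": time; "joints": joint angles; "joint_velocities": joint speeds; "joint_efforts": joint torques, N m; "position": TCP position; "orientation": TCP orientation; "ft_force": force on the tool from outside, world axes, zero at the start; "ft_torque": the same for the moment, N m; "opening": finger opening in m; "finger_force": force on a finger pad.
Only numpy, scipy, OpenCV 4.12 (cv2) and the standard library are available. Lean on these libraries where they do the work, as an engineer would, in place of code of your own. Each camera call takes 0.05 s, during which the arm holds its last target. There are 200 camera calls.

## Task

Empty the two press beds: pull each mould carrier by its upright handle straight out of its sprung catches and lay it flat in its bay of the drying board, lengthwise, the one with the oval mould in the long bay and the one with the round mould in the short bay. The plain plaster puck standing in front of the oval's bed is in the way: stand it in the square bay, without the carrier being run into it. Set the plaster down gently, tip nothing over, and leave everything else where it is.

Things in the scene. Friction and masses are not known exactly. Their poses are not given: they have to be found in the camera images.
- oval: Mould carrier: pale wooden board 142 x 74 x 12 mm (x, y, z) with an oval plaster mould 84 x 56 mm, its top 28 mm over the underside, centred at x = 27 mm. Upright handle plate 14 mm thick (x), 56 mm wide (y), centre at x = -59 mm, top 54 mm over the underside; 34 mm free between it and the mould. Origin: centre of the underside. 0.3 kg. Starts in its bed.
- round: Mould carrier: pale wooden board 114 x 74 x 12 mm (x, y, z) with a round plaster mould 56 mm across, its top 28 mm over the underside, centred at x = 27 mm. Upright handle plate 14 mm thick (x), 56 mm wide (y), centre at x = -45 mm, top 54 mm over the underside; 34 mm free between it and the mould. Origin: centre of the underside. 0.3 kg. Starts in its bed.
- oval_handle (a point): Grip point on the oval carrier's handle: middle of the plate, 36 mm over the carrier's underside; grip across the 14 mm thickness (carrier x).
- round_handle (a point): The same grip point on the round carrier's handle.
- puck: Plain round plaster puck, 62 mm across, 45 mm high, about 0.2 kg, standing on the table 20 to 40 mm in front of the oval carrier, in its way; origin at the centre of its underside.
- bed_oval: Fixed wooden press bed, base 140 x 130 x 10 mm; origin at the centre of its underside; x runs from its open mouth to its closed end (stop at x = 58 mm). The carrier lies on the base between side rails under steel lips (x = -2 to 70 mm, top 31 mm over the table): it cannot be lifted, only slid out along the bed's -x; after 62 mm it is clear of the lips and can be lifted.
- bed_round: Press bed just like bed_oval, holding the round carrier.
- bed_oval_catch (a point): Middle between the two sprung brass balls in the rails of this bed (bed x = 39.5 mm, 16 mm over the table). They sit in notches of the carrier's edges: a firm pull of some 10 to 15 N along the bed's -x frees it, then it slides easily.
- bed_round_catch (a point): Middle between the two sprung brass balls in the rails of this bed (bed x = 39.5 mm, 16 mm over the table). They sit in notches of the carrier's edges: a firm pull of some 10 to 15 N along the bed's -x frees it, then it slides easily.
- board: Fixed drying board of plywood, floor 8 mm thick, with three bays fenced by battens 10 mm high and 6 mm wide; main part 172 x 202 mm (x, y) with a long bay at +y and a short bay at -y, and a square bay in front of it (-x side). Origin: centre of the underside of the main part.
- bay_long (a point): Centre of the long bay's floor, 8 mm over the table; inside 160 mm (board x) x 92 mm (board y). Axes as the board's.
- bay_short (a point): Centre of the short bay's floor, 8 mm over the table; inside 132 mm (board x) x 92 mm (board y). Axes as the board's.
- bay_square (a point): Centre of the square bay's floor, 8 mm over the table; inside 92 x 92 mm. Axes as the board's.
- jar: Closed jar, 60 mm across, 100 mm high; bystander. Origin at the centre of its underside.
- cup: White cup, 64 mm across, 80 mm high; bystander. Origin at the centre of its underside.
- blank_a: Loose oval plaster mould 94 x 64 x 28 mm without carrier; bystander. Origin at the centre of its underside, long axis x.
- blank_b: A second one like it; bystander.
- mallet: Wooden mallet lying on the table, handle to its -x; bystander.
- spatula: Spatula lying on the table; bystander.
- brush: Brush lying on the table; bystander.
Not all that is in view belongs to the job. What is shaped like the puck but green or yellow is not meant.

How it is judged:
At the end, for the whole second after the job is handed in: Oval carrier flat on the floor of the long bay, round carrier on that of the short bay, within 16 mm of the bay centre in board x and y and lengthwise within 14 degrees (either way round); puck upright in the square bay within 20 mm in x and y; all within 0.1 rad of level and at rest (x of oval in the frame of bay_long between -0.016 and 0.016 m and y of oval in the frame of bay_long between -0.016 and 0.016 m and z of oval in the frame of bay_long below 0.005 m and angle between each of oval, round, puck's own z axis and vertical below 0.1 rad and linear speed of each of oval, round, puck below 0.02 m/s and angle between the x axis of each of oval, round and the x axis of board, either way round below 0.25 rad and x of round in the frame of bay_short between -0.016 and 0.016 m and y of round in the frame of bay_short between -0.016 and 0.016 m and z of round in the frame of bay_short below 0.005 m and x of puck in the frame of bay_square between -0.02 and 0.02 m and y of puck in the frame of bay_square between -0.02 and 0.02 m and z of puck in the frame of bay_square below 0.005 m); the robot touches nothing.
It fails at once if a bystander (jar, cup, loose oval moulds, mallet, spatula, brush) is shifted by more than 20 mm (distance of any of jar, cup, blank_a, blank_b, mallet, spatula, brush from where it was at the start of the episode above 0.02 m).
It fails at once if a carrier or the puck is tipped by more than 40 degrees (angle between any of oval, round, puck's own z axis and vertical above 0.7 rad).
It fails at once if the oval carrier is run into the puck (over 2 N) (contact force between oval and puck above 2 N).
It fails at once if a carrier or the puck is dropped from more than about 13 mm (over 0.5 m/s while no finger holds it) ((linear speed of oval above 0.5 m/s and contact force between oval and the fingers below 0.1 N) or (linear speed of round above 0.5 m/s and contact force between round and the fingers below 0.1 N) or (linear speed of puck above 0.5 m/s and contact force between puck and the fingers below 0.1 N)).
It also fails if it takes over 72 s, if anything falls off the work surface, if the arm or the gripper's body presses on something with over 40 N, if the wrist force passes 120 N, or if a joint passes its speed limit or range.

## Working session

There is one attempt and no reset: what is moved stays moved. The work goes in short steps, Python scripts to look and compute and a tool call to move; the robot and the scene stay as the last step left them, time stands still between calls to the robot, and variables do not carry over. Pictures are saved under pics/ and viewed, at most 10 in all, crops included, and the job is handed in when it is done.

Besides the shell and the picture viewer there is one more tool, called after "Request:" as name(argument=value, ...) on one line, values as JSON. apply_moves: Moves the arm, as the interface text tells. Its arguments: {"type":"object","properties":{"translation":{"type":"array"},"rot":{"type":"array"},"hand":{"type":"number"},"newtons":{"type":"number"}},"required":["translation","rot"]}

```bash
mkdir -p pics; cat > h.py <<'E'
import numpy as np,cv2
from bench import ctrl
from scipy.spatial.transform import Rotation as Ro
def cast(p,uv,z):
    d=np.array([(uv[0]-p['cx'])/p['fx'],(uv[1]-p['cy'])/p['fy'],1.]);R=np.array(p['R']);t=np.array(p['t'])
    c=-R.T@t;d=R.T@d;return c+d*(z-c[2])/d[2]
def proj(p,X):
    c=np.array(p['R'])@X+p['t'];return np.array([p['fx']*c[0]/c[2]+p['cx'],p['fy']*c[1]/c[2]+p['cy']])
E
python3 - <<'E'
from h import *
a=ctrl.capture("scene");b=ctrl.capture("side")
cv2.imwrite('pics/scene.png',a['image']);cv2.imwrite('pics/side.png',b['image'])
zs=dict(oval=.01,round=.01,oval_handle=.046,round_handle=.046,puck=0,bed_oval=0,bed_round=0,bed_oval_catch=.016,bed_round_catch=.016,board=0,bay_long=.008,bay_short=.008,bay_square=.008,jar=0,cup=0,blank_a=0,mallet=0,spatula=0,brush=0)
for n,p in (('scene',a),('side',b)):
    print(n,(-np.array(p['R']).T@p['t']).round(2))
    for k,z in zs.items():
        print(k,[(round(r['p'],2),np.round(r['position']).astype(int).tolist(),cast(p,r['position'],z)[:2].round(3).tolist()) for r in ctrl.tip_of(p,k)[:3]])
print(ctrl.get_state())
E
```

```text
scene [1.41 0.03 0.64]
oval [(0.82, [216, 219], [0.518, -0.294]), (0.6, [319, 212], [0.46, 0.003])]
round [(0.74, [416, 228], [0.523, 0.285]), (0.16, [320, 213], [0.464, 0.006])]
oval_handle [(0.59, [223, 199], [0.467, -0.285]), (0.5, [209, 229], [0.617, -0.28]), (0.41, [416, 228], [0.576, 0.268])]
round_handle [(0.85, [414, 207], [0.466, 0.281])]
puck [(0.86, [247, 182], [0.274, -0.256]), (0.72, [234, 172], [0.205, -0.319]), (0.7, [216, 186], [0.309, -0.357])]
bed_oval [(0.98, [217, 225], [0.534, -0.288]), (0.7, [329, 242], [0.594, 0.035]), (0.68, [381, 272], [0.703, 0.167])]
bed_round [(0.96, [416, 232], [0.527, 0.285])]
bed_oval_catch [(0.63, [215, 224], [0.55, -0.288]), (0.56, [207, 234], [0.6, -0.296])]
bed_round_catch [(0.83, [426, 235], [0.564, 0.304])]
board [(0.92, [315, 242], [0.595, -0.001])]
bay_long [(0.84, [330, 236], [0.576, 0.037])]
bay_short [(0.71, [293, 235], [0.576, -0.063])]
bay_square [(0.75, [321, 209], [0.441, 0.007]), (0.46, [293, 232], [0.566, -0.065])]
jar [(0.61, [384, 274], [0.709, 0.173])]
cup [(0.73, [234, 268], [0.712, -0.197])]
blank_a [(0.97, [361, 2
[... 1469 characters left out ...]
': array([-1.10293300e-01,  3.77294504e-01,  8.10080497e-02,  1.27440068e+00,
        2.17350380e-05,  1.46053307e+00]), 'joint_velocities': array([ 0.00095905, -0.00107035, -0.00036529,  0.00187816,  0.00072371,
       -0.00011256]), 'joint_efforts': array([ 4.87600137e-04, -4.63508356e+01,  2.70150805e+01,  4.04704724e-04,
       -1.43870784e-04,  2.44139471e-05]), 'position': array([5.75038821e-01, 1.19913145e-05, 2.50335631e-01]), 'orientation': array([7.07117400e-01, 7.07096160e-01, 4.26071227e-05, 3.58292666e-05]), 'ft_force': array([-0.01541139, -0.1949811 , -0.58999597]), 'ft_torque': array([ 0.04235053, -0.02687157, -0.04946276]), 'finger_force': 0.0, 'opening': 0.08530554734218787}
```

View pics/scene.png

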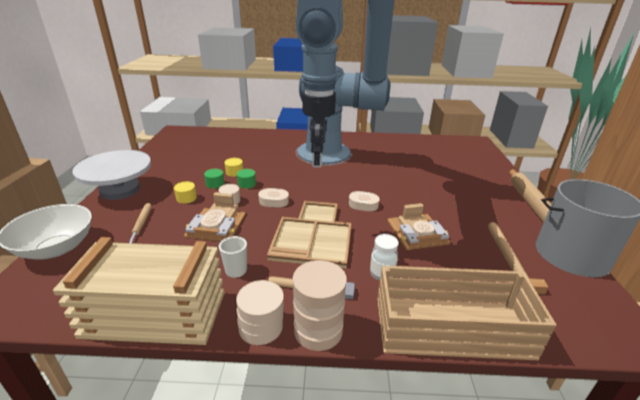

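View pics/side.png

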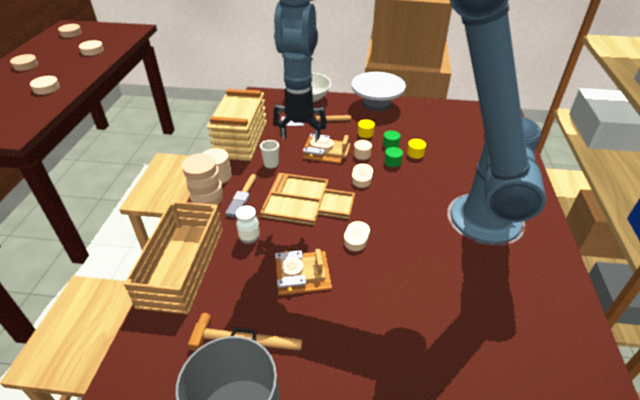

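The puck (pale) shows at scene (229,192) and side (363,150), in front of the oval bed at scene (216,222). The board is at scene (313,240), the round bed at scene (418,230). I'll move above the puck and oval bed.

Request:
apply_moves(translation=[[-45,-20,0],[-45,-20,0],[-45,-20,0],[-45,-20,0],[-45,-20,0],[-45,-20,0],[0,0,0],[0,0,0]], rot=[[0,0,0],[0,0,0],[0,0,0],[0,0,0],[0,0,0],[0,0,0],[0,0,0],[0,0,0]])

```text
time_s: 2.8
position: [0.4546, -0.2708, 0.2503]
orientation: [0.708, 0.706, 0.0, -0.0]
ft_force: [0.6, 0.5, 0.0]
opening: 0.0851
finger_force: 0.0
```

```bash
cat >> h.py <<'E'
ZS=dict(oval=.01,round=.01,oval_handle=.046,round_handle=.046,puck=0,bed_oval=0,bed_round=0,bed_oval_catch=.016,bed_round_catch=.016,board=0,bay_long=.008,bay_short=.008,bay_square=.008)
def tips(p,ks):
    for k in ks:
        print(k,[(round(r['p'],2),np.round(r['position']).astype(int).tolist(),cast(p,r['position'],ZS[k])[:2].round(4).tolist()) for r in ctrl.tip_of(p,k)[:3]])
def st():
    s=ctrl.get_state();print(s['time_s'],s['position'].round(4),s['orientation'].round(4),s['opening'].round(4),s['finger_force'],s['joints'].round(2));return s
E
python3 - <<'E'
from h import *
w=ctrl.capture("wrist");st();cv2.imwrite('pics/w1.png',w['image']);print((-np.array(w['R']).T@w['t']).round(3),np.array(w['R']).round(2),w['fx'])
tips(w,['oval','oval_handle','puck','bed_oval','bed_oval_catch'])
E
```

```text
Traceback (most recent call last):
  File "h.py", line 14, in st
    s=ctrl.get_state();print(s['time_s'],s['position'].round(4),s['orientation'].round(4),s['opening'].round(4),s['finger_force'],s['joints'].round(2));return s
                                                                                          ^^^^^^^^^^^^^^^^^^
AttributeError: 'float' object has no attribute 'round'
```

```bash
sed -i "s/s\['opening'\].round(4)/round(s['opening'],4)/" h.py
python3 - <<'E'
from h import *
w=ctrl.capture("wrist");st();cv2.imwrite('pics/w1.png',w['image']);print((-np.array(w['R']).T@w['t']).round(3),np.array(w['R']).round(2),w['fx'])
tips(w,['oval','oval_handle','puck','bed_oval','bed_oval_catch'])
E
```

```text
2.9 [ 0.4553 -0.2691  0.2503] [ 7.068e-01  7.074e-01  3.000e-04 -2.000e-04] 0.0851 0.0 [-0.65  0.28 -0.05  1.24  0.    0.92]
[ 0.456 -0.188  0.375] [[ 1.    0.   -0.  ]
 [ 0.   -0.95  0.32]
 [ 0.   -0.32 -0.95]] 277.51974354841605
oval [(0.58, [370, 185], [0.5269, -0.2893])]
oval_handle [(0.58, [324, 185], [0.4638, -0.2797])]
puck [(0.81, [213, 234], [0.3009, -0.3677]), (0.75, [146, 202], [0.2107, -0.3174]), (0.65, [280, 270], [0.3971, -0.4295])]
bed_oval [(0.51, [264, 72], [0.3895, -0.1476])]
bed_oval_catch []
```

View pics/w1.png

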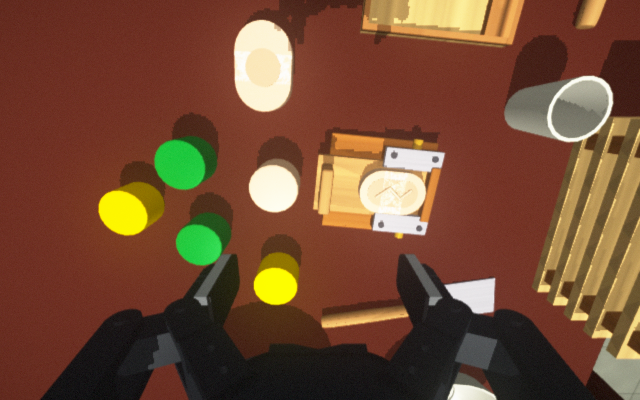

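Wrist view: pale puck at (274,186), oval bed from (320,185) to (440,190) turned a few degrees, handle at (324,185), brass balls at about (418,143) and (399,235). The nearest neighbour is the yellow puck at (277,280).

```bash
cat >> h.py <<'E'
def cyl(p,mask,r,h,xy):
    "fit cylinder position: move until projected-hull centroid equals mask centroid"
    a=np.linspace(0,2*np.pi,40);xy=np.array(xy,float);ys,xs=np.nonzero(mask);m=np.array([xs.mean(),ys.mean()])
    def c(q):
        P=np.array([proj(p,np.array([q[0]+r*np.cos(t),q[1]+r*np.sin(t),z])) for t in a for z in(0,h)]).astype(np.float32)
        H=cv2.convexHull(P);M=cv2.moments(H);return np.array([M['m10'],M['m01']])/M['m00'],M['m00']
    from scipy.optimize import fsolve
    q=fsolve(lambda q:c(q)[0]-m,xy);return q,c(q)[1],len(xs)
def blob(mask,uv):
    n,l=cv2.connectedComponents(mask.astype(np.uint8));return l==l[uv[1],uv[0]]
E
python3 - <<'E'
from h import *
w=ctrl.capture("wrist");im=w['image'];hsv=cv2.cvtColor(im,cv2.COLOR_BGR2HSV).astype(int)
white=(hsv[...,2]>150)&(hsv[...,1]<130);sat=(hsv[...,1]>170)&(hsv[...,0]>20)&(hsv[...,0]<80)&(hsv[...,2]>70)
print('puck',cyl(w,blob(white,(274,186)),.031,.045,(.4,-.27)))
for uv in((277,285),(203,240),(185,165)): print(uv,cyl(w,blob(sat,uv),.031,.045,(.4,-.4)))
for uv,z in(((418,143),.016),((399,235),.016),((388,151),.031),((445,153),.031),((427,234),.031),((373,229),.031),((324,185),.05)): print(uv,cast(w,uv,z).round(4))
st()
c=cv2.resize(im[120:250,230:460],None,fx=3.4,fy=3.4,interpolation=cv2.INTER_CUBIC);cv2.imwrite('pics/w1c.png',c)
E
```

```text
puck (array([ 0.39846613, -0.28901801]), 2203.4544074360747, 1913)
(277, 285) (array([ 0.3958755 , -0.42845083]), 1960.9682308034971, 1912)
(203, 240) (array([ 0.29193458, -0.36786339]), 2256.2489100655075, 1657)
(185, 165) (array([ 0.28300304, -0.25789343]), 2732.2375566228293, 2072)
(418, 143) [ 0.5843 -0.2315  0.016 ]
(399, 235) [ 0.5726 -0.361   0.016 ]
(388, 151) [ 0.5431 -0.2395  0.031 ]
(445, 153) [ 0.6138 -0.2418  0.031 ]
(427, 234) [ 0.6058 -0.3521  0.031 ]
(373, 229) [ 0.5317 -0.3448  0.031 ]
(324, 185) [ 0.4642 -0.2779  0.05  ]
3.2 [ 0.4555 -0.2691  0.2503] [0.7065 0.7077 0.     0.    ] 0.0857 0.0 [-0.65  0.28 -0.05  1.24  0.    0.92]
```

View pics/w1c.png

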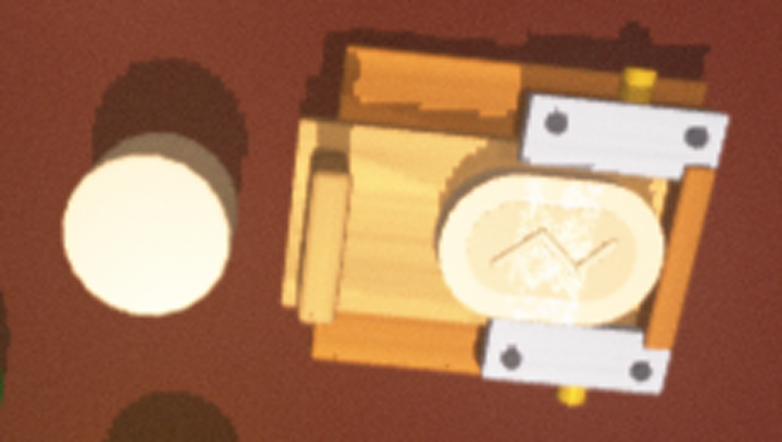

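The crop gives the puck top centre at image (273,189), the handle top centre at (325,192), and a bed yaw of about -5.5° from the lips and screws.

```bash
python3 - <<'E'
from h import *
w=ctrl.capture("wrist");f=lambda x,y:(230+(x+.5)/3.4-.5,120+(y+.5)/3.4-.5)
print('puck',cast(w,f(147,235),.045),[np.diff([cast(w,f(*q),.045)[:2] for q in pr],axis=0).round(4) for pr in(((63,235),(231,235)),((147,155),(147,316)))])
for q in((315,170),(350,172),(332,322),(300,320),(324,246)):print('handle',cast(w,f(*q),.064).round(4))
for q in((556,123),(697,137),(511,358),(641,371)):print('screw',cast(w,f(*q),.032).round(4))
E
```

```text
puck [ 0.40104878 -0.28452409  0.045     ] [array([[0.0611, 0.0002]]), array([[-0.003 , -0.0611]])]
handle [ 0.4616 -0.2561  0.064 ]
handle [ 0.4734 -0.2567  0.064 ]
handle [ 0.4681 -0.3108  0.064 ]
handle [ 0.4568 -0.3101  0.064 ]
handle [ 0.465  -0.2827  0.064 ]
screw [ 0.5497 -0.2455  0.032 ]
screw [ 0.6017 -0.2505  0.032 ]
screw [ 0.5403 -0.3386  0.032 ]
screw [ 0.5923 -0.3441  0.032 ]
```

Request:
apply_moves(translation=[[-7.5,-27.2,0],[-7.5,-27.2,0],[0,0,10],[0,0,15],[0,0,15],[0,0,15],[0,0,15],[0,0,15],[0,0,15],[0,0,0]], rot=[[0,0,0],[0,0,0],[0,0,-8.5],[0,0,-8.5],[0,0,-8.5],[0,0,-8.5],[0,0,-8.5],[0,0,-8.5],[0,0,-8.5],[0,0,-8.5]])

```text
time_s: 4.25
position: [0.3996, -0.2836, 0.1483]
orientation: [0.188, 0.982, 0.001, -0.002]
ft_force: [-1.3, -0.8, 1.2]
opening: 0.0854
finger_force: 0.0
```

```bash
python3 - <<'E'
from h import *
s=st();w=ctrl.capture("wrist");cv2.imwrite('pics/w2.png',w['image'])
R=Ro.from_quat(s['orientation']);print('tool xyz in world\n',R.as_matrix().round(3));print('puck px',proj(w,np.array([.401,-.284,.045])))
E
```

```text
4.25 [ 0.3996 -0.2836  0.1483] [ 0.1875  0.9823  0.001  -0.0016] 0.0854 0.0 [-0.75  0.27 -0.35  0.96  0.   -0.37]
tool xyz in world
 [[-0.93   0.368 -0.003]
 [ 0.368  0.93   0.003]
 [ 0.003  0.001 -1.   ]]
puck px [318.04384369 206.68960724]
```

View pics/w2.png

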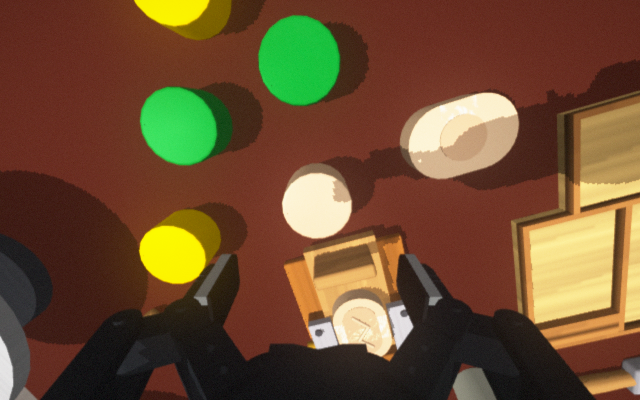

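The puck's top is at (317,206), as predicted at (318,207). I'll descend and grip.

Request:
apply_moves(translation=[[0,1,30],[0,0,30],[0,0,30],[0,0,15],[0,0,9],[0,0,0]], rot=[[0,0,0],[0,0,0],[0,0,0],[0,0,0],[0,0,0],[0,0,0]])

```text
time_s: 4.9
position: [0.4007, -0.2835, 0.0356]
orientation: [0.191, 0.982, 0.0, -0.001]
ft_force: [-0.2, 0.1, 0.9]
opening: 0.0856
finger_force: 0.0
```

Request:
apply_moves(translation=[[0,0,0],[0,0,0],[0,0,0],[0,0,0],[0,0,0]], rot=[[0,0,0],[0,0,0],[0,0,0],[0,0,0],[0,0,0]], hand=50, newtons=30)

```text
time_s: 5.4
position: [0.402, -0.285, 0.0377]
orientation: [0.191, 0.982, -0.001, 0.001]
ft_force: [-1.4, 1.0, 6.0]
opening: 0.0612
finger_force: 32.9
```

```bash
python3 - <<'E'
from h import *
s=st()
E
```

```text
5.4 [ 0.402  -0.285   0.0377] [ 1.910e-01  9.816e-01 -8.000e-04  1.200e-03] 0.0612 32.85281181335449 [-0.75  0.39 -0.5   0.68 -0.   -0.36]
```

Request:
apply_moves(translation=[[0,0,-15],[0,0,-30],[0,0,-40],[0,10,-40],[5,35,-20],[5,36,0],[5,36,0],[5,36,0],[5,36,0],[0,0,0]], rot=[[0,0,0],[0,0,0],[0,0,0],[0,0,0],[0,0,0],[0,0,0],[0,0,0],[0,0,0],[0,0,0],[0,0,0]])

```text
time_s: 6.4
position: [0.4488, -0.0958, 0.1815]
orientation: [0.188, 0.982, 0.001, -0.0]
ft_force: [-0.0, -0.3, -1.4]
opening: 0.061
finger_force: 33.6
```

```bash
python3 - <<'E'
from h import *
s=st();w=ctrl.capture("wrist");cv2.imwrite('pics/w3.png',w['image'])
tips(w,['bay_square','bay_long','bay_short','board'])
import pickle;pickle.dump(w,open('w3.pkl','wb'))
E
```

```text
6.4 [ 0.4488 -0.0958  0.1815] [ 1.882e-01  9.821e-01  9.000e-04 -0.000e+00] 0.061 33.56457531452179 [-0.35  0.18 -0.37  1.02  0.    0.03]
bay_square [(0.64, [408, 168], [0.4696, 0.0023])]
bay_long [(0.69, [461, 261], [0.605, 0.0307])]
bay_short []
board [(0.82, [423, 265], [0.5992, -0.0116]), (0.36, [161, 267], [0.4789, -0.3207])]
```

View pics/w3.png

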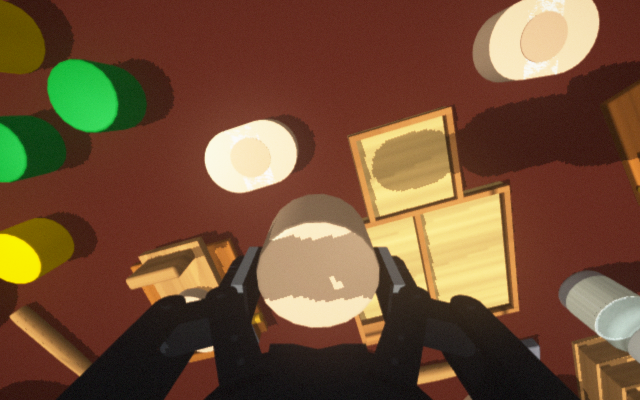

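```bash
python3 - <<'E'
from h import *
import pickle;w=pickle.load(open('w3.pkl','rb'))
P={}
for n,uv in dict(sTL=(349,138),sTR=(453,107),sBR=(463,197),sBL=(372,221),mTR=(510,185),mBR=(520,312)).items():
    P[n]=cast(w,uv,.018)[:2];print(n,P[n].round(4))
for a,b in(('sTL','sTR'),('sTR','sBR'),('sTL','sBL'),('mTR','mBR'),('sBL','mTR')):
    d=P[b]-P[a];print(a,b,np.linalg.norm(d).round(4),np.degrees(np.arctan2(d[1],d[0])).round(1))
im=cv2.resize(w['image'][90:330,330:540],None,fx=2.5,fy=2.5,interpolation=cv2.INTER_CUBIC);cv2.imwrite('pics/w3c.png',im)
E
```

```text
sTL [ 0.4135 -0.0475]
sTR [0.4231 0.0577]
sBR [0.5191 0.0471]
sBL [ 0.5094 -0.0542]
mTR [0.5244 0.0971]
mBR [0.6984 0.0818]
sTL sTR 0.1057 84.8
sTR sBR 0.0967 -6.3
sTL sBL 0.0961 -4.0
mTR mBR 0.1746 -5.0
sBL mTR 0.152 84.3
```

View pics/w3c.png

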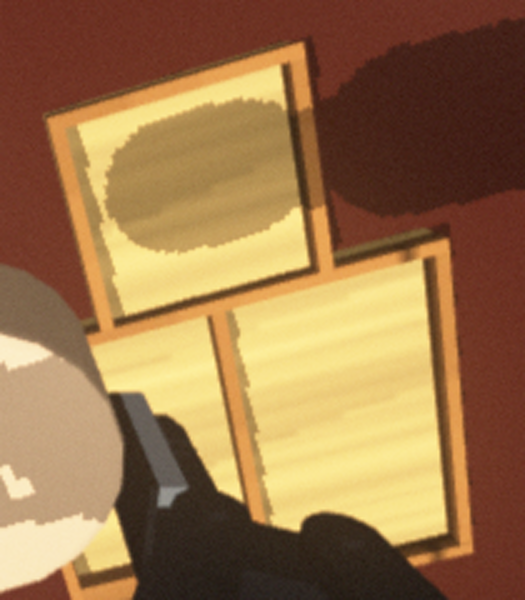

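The square bay is centred at about (0.470, 0.001), with the board's yaw about -5.2° and its origin at about (0.602, -0.011). The 105 mm outer width fits. I'll place the puck.

Request:
apply_moves(translation=[[4,25,0],[4,25,0],[4,24,0],[4,24,20],[0,0,35],[0,0,35],[0,0,25],[0,0,12],[0,0,4],[0,0,0]], rot=[[0,0,0],[0,0,0],[0,0,0],[0,0,0],[0,0,0],[0,0,0],[0,0,0],[0,0,0],[0,0,0],[0,0,0]])

```text
time_s: 7.65
position: [0.4704, -0.0034, 0.0501]
orientation: [0.192, 0.981, -0.0, -0.0]
ft_force: [-0.2, -0.3, -1.3]
opening: 0.0608
finger_force: 33.7
```

Request:
apply_moves(translation=[[0,0,1.5],[0,0,1],[0,0,0.5],[0,0,0]], rot=[[0,0,0],[0,0,0],[0,0,0],[0,0,0]])

```text
time_s: 8.05
position: [0.4709, -0.0027, 0.0477]
orientation: [0.191, 0.982, 0.0, 0.0]
ft_force: [-0.2, 0.5, -1.3]
opening: 0.0609
finger_force: 33.7
```

Request:
apply_moves(translation=[[1,3,0],[0,0,1],[0,0,1],[0,0,1],[0,0,0]], rot=[[0,0,0],[0,0,0],[0,0,0],[0,0,0],[0,0,0]])

```text
time_s: 8.55
position: [0.4708, 0.0008, 0.0457]
orientation: [0.191, 0.982, 0.0, 0.0]
ft_force: [-5.6, 1.2, 13.2]
opening: 0.0609
finger_force: 35.3
```

Contact with the floor. I'll release and rise.

Request:
apply_moves(translation=[[0,0,-1],[0,0,0],[0,0,0]], rot=[[0,0,0],[0,0,0],[0,0,0]], hand=80)

```text
time_s: 8.85
position: [0.4708, 0.0005, 0.0452]
orientation: [0.191, 0.982, 0.0, 0.0]
ft_force: [-1.1, -0.1, 0.3]
opening: 0.0801
finger_force: 0.0
```

Request:
apply_moves(translation=[[0,0,-15],[0,0,-35],[0,0,-35],[0,0,-35],[0,0,-35]], rot=[[0,0,0],[0,0,0],[0,0,0],[0,0,0],[0,0,0]])

```text
time_s: 9.35
position: [0.4704, 0.0006, 0.2015]
orientation: [0.191, 0.982, -0.0, -0.0]
ft_force: [0.8, -0.2, -0.2]
opening: 0.08
finger_force: 0.0
```

```bash
python3 - <<'E'
from h import *
s=st();w=ctrl.capture("wrist");cv2.imwrite('pics/w4.png',w['image'])
import pickle;pickle.dump(w,open('w4.pkl','wb'))
tips(w,['puck','bay_long','bay_short','board']);print(proj(w,np.array([.470,.001,.053])))
E
```

```text
9.35 [0.4704 0.0006 0.2015] [ 1.908e-01  9.816e-01 -0.000e+00 -1.000e-04] 0.08 0.0 [-0.13  0.19 -0.3   1.08 -0.    0.25]
puck [(0.84, [44, 115], [0.2887, -0.2575]), (0.81, [319, 180], [0.4737, 0.0003])]
bay_long [(0.74, [381, 262], [0.6049, 0.0357]), (0.23, [144, 297], [0.5358, -0.2824])]
bay_short [(0.61, [304, 273], [0.5825, -0.0639])]
board [(0.88, [346, 267], [0.5997, -0.0112])]
[318.19650929 189.4175858 ]
```

View pics/w4.png

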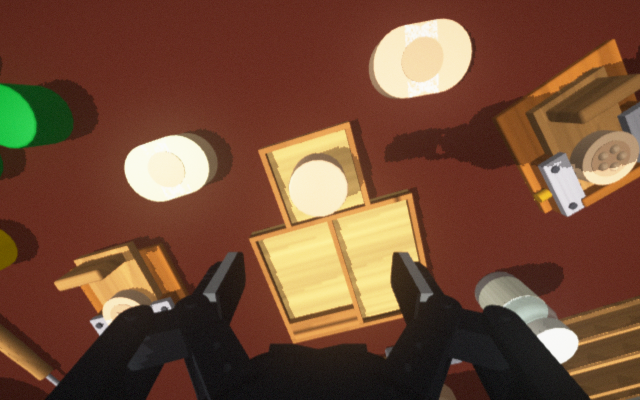

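The puck stands in the square bay: its top is at (318,187) against the expected (318,189). The short bay is aligned to the front, with a wide batten behind it, so its centre is about (0.583, -0.060). Next the oval's handle.

Request:
apply_moves(translation=[[0,0,0],[0,0,0],[0,0,0],[0,0,0],[0,0,0],[0,0,0],[0,0,0],[0,0,0],[0,0,0],[0,0,0]], rot=[[0,0,8.2],[0,0,8.2],[0,0,8.2],[0,0,8.2],[0,0,8.2],[0,0,8.2],[0,0,8.2],[0,0,8.2],[0,0,8.2],[0,0,0]], hand=36)

```text
time_s: 10.6
position: [0.4694, 0.0007, 0.1984]
orientation: [0.742, 0.671, -0.001, -0.001]
ft_force: [0.4, -0.6, 0.6]
opening: 0.0359
finger_force: 0.0
```

Request:
apply_moves(translation=[[-47,3.6,0],[-47,3.6,0],[-47,3.6,0],[-47,3.6,0],[-47,3.6,0],[-47,3.6,0],[0,0,25],[0,0,25],[0,0,25],[0,0,0]], rot=[[0,0,0],[0,0,0],[0,0,0],[0,0,0],[0,0,0],[0,0,0],[0,0,0],[0,0,0],[0,0,0],[0,0,0]])

```text
time_s: 11.6
position: [0.4605, -0.28, 0.1207]
orientation: [0.741, 0.671, -0.001, -0.005]
ft_force: [-0.4, 0.2, -0.6]
opening: 0.0357
finger_force: 0.0
```

```bash
python3 - <<'E'
from h import *
s=st();w=ctrl.capture("wrist");cv2.imwrite('pics/w5.png',w['image']);print(Ro.from_quat(s['orientation']).as_matrix().round(3))
tips(w,['oval','oval_handle','bed_oval','bed_oval_catch'])
for q in [(-7,-28),(7,-28),(7,28),(-7,28)]:
    c,sn=np.cos(-.096),np.sin(-.096);x,y=np.array(q)/1e3;print(proj(w,np.array([.465+c*x-sn*y,-.283+sn*x+c*y,.064])).round(0))
E
```

```text
11.6 [ 0.4605 -0.28    0.1207] [ 0.7412  0.6713 -0.0008 -0.0046] 0.0357 0.0 [-0.66  0.39 -0.25  0.94  0.    1.01]
[[ 0.099  0.995 -0.007]
 [ 0.995 -0.099  0.006]
 [ 0.005 -0.008 -1.   ]]
oval [(0.87, [392, 206], [0.5265, -0.2895])]
oval_handle [(0.61, [325, 220], [0.4663, -0.2819])]
bed_oval [(0.75, [212, 47], [0.3898, -0.1461])]
bed_oval_catch []
[314. 265.]
[333. 265.]
[334. 193.]
[314. 193.]
```

View pics/w5.png

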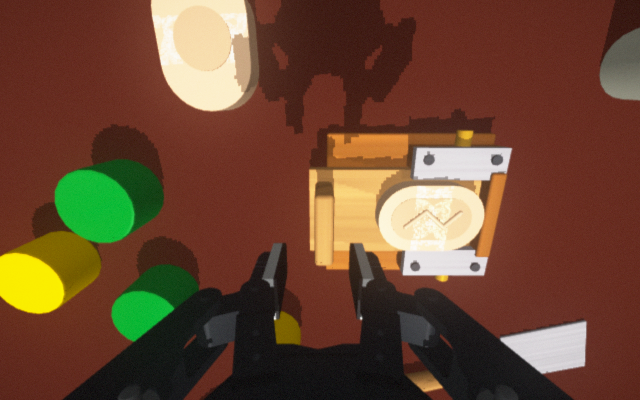

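The handle's top face is at (316–333, 193–265), within 2 px of the prediction, and the yaw is aligned. I'll descend.

Request:
apply_moves(translation=[[-2.5,5,0],[0,0,20],[0,0,20],[0,0,18],[0,0,14],[0,0,0],[0,0,0]], rot=[[0,0,0],[0,0,0],[0,0,0],[0,0,0],[0,0,0],[0,0,0],[0,0,0]])

```text
time_s: 12.55
position: [0.469, -0.2855, 0.054]
orientation: [0.742, 0.671, 0.0, 0.0]
ft_force: [0.3, -0.7, 0.0]
opening: 0.036
finger_force: 0.0
```

Request:
apply_moves(translation=[[2,-3.5,3],[0,0,3],[0,0,0]], rot=[[0,0,0],[0,0,0],[0,0,0]])

```text
time_s: 12.85
position: [0.4651, -0.2828, 0.0475]
orientation: [0.742, 0.67, 0.0, 0.0]
ft_force: [-0.1, 0.1, -0.5]
opening: 0.0361
finger_force: 0.0
```

Request:
apply_moves(translation=[[0,0,0],[0,0,0],[0,0,0],[0,0,0],[0,0,0]], rot=[[0,0,0],[0,0,0],[0,0,0],[0,0,0],[0,0,0]], hand=5, newtons=70)

```text
time_s: 13.35
position: [0.4648, -0.2829, 0.0477]
orientation: [0.742, 0.67, -0.0, -0.0]
ft_force: [-3.9, 0.4, 5.6]
opening: 0.0128
finger_force: 69.3
```

Request:
apply_moves(translation=[[0,-2,0],[0,-2,0],[0,-2,0],[0,-3,0],[0,-3,0],[0,-3,0]], rot=[[0,0,0],[0,0,0],[0,0,0],[0,0,0],[0,0,0],[0,0,0]])

```text
time_s: 13.95
position: [0.4532, -0.2821, 0.0478]
orientation: [0.742, 0.671, 0.002, 0.002]
ft_force: [5.1, 0.7, -1.5]
opening: 0.0133
finger_force: 69.3
```

Request:
apply_moves(translation=[[0,-7,0],[0,-7,0],[0,-8,0],[0,-8,0],[0,-8,0],[0,-8,0],[0,-7,0],[0,-5,0],[0,0,0]], rot=[[0,0,0],[0,0,0],[0,0,0],[0,0,0],[0,0,0],[0,0,0],[0,0,0],[0,0,0],[0,0,0]])

```text
time_s: 14.85
position: [0.3913, -0.2753, 0.0474]
orientation: [0.742, 0.67, -0.0, -0.0]
ft_force: [-2.5, 0.4, 7.5]
opening: 0.0128
finger_force: 70.6
```

```bash
python3 - <<'E'
from h import *
s=st();p=ctrl.capture("side");q=ctrl.capture("scene")
for c in(p,q): tips(c,['oval','oval_handle','puck'])
E
```

```text
14.85 [ 0.3913 -0.2753  0.0474] [ 7.422e-01  6.702e-01 -5.000e-04 -4.000e-04] 0.0128 70.61882972717285 [-0.75  0.36 -0.52  0.69 -0.    0.93]
oval [(0.7, [349, 152], [0.4482, -0.2752])]
oval_handle [(0.71, [301, 187], [0.5813, -0.0131]), (0.67, [369, 148], [0.3786, -0.2557])]
puck [(0.62, [336, 203], [0.4694, -0.0034]), (0.58, [390, 145], [0.3009, -0.3504]), (0.56, [395, 165], [0.2794, -0.2292])]
oval [(0.58, [225, 206], [0.4448, -0.2881])]
oval_handle [(0.54, [413, 209], [0.4808, 0.2759]), (0.2, [315, 214], [0.5243, -0.0058])]
puck [(0.97, [190, 202], [0.4161, -0.4094]), (0.85, [216, 187], [0.3167, -0.3543]), (0.78, [247, 184], [0.2872, -0.2533])]
```

Request:
apply_moves(translation=[[0,0,-4],[0,0,-10],[0,0,-20],[0,0,-30],[0,0,-26],[0,0,-10],[0,0,0]], rot=[[0,0,0],[0,0,0],[0,0,0],[0,0,0],[0,0,0],[0,0,0],[0,0,0]])

```text
time_s: 15.95
position: [0.393, -0.276, 0.1484]
orientation: [0.742, 0.67, -0.0, 0.001]
ft_force: [0.0, -0.9, -3.1]
opening: 0.0132
finger_force: 69.4
```

Request:
apply_moves(translation=[[20,7,0],[40,15,0],[45,16.6,0],[45,16.6,0],[45,16.6,0],[45,16.6,0],[45,16.6,0],[32,12,0],[15,6,0],[0,0,0]], rot=[[0,0,0],[0,0,0],[0,0,0],[0,0,0],[0,0,0],[0,0,0],[0,0,0],[0,0,0],[0,0,0],[0,0,0]])

```text
time_s: 16.95
position: [0.548, 0.0441, 0.1455]
orientation: [0.741, 0.672, -0.001, -0.001]
ft_force: [0.4, -0.3, -2.3]
opening: 0.0128
finger_force: 69.5
```

```bash
python3 - <<'E'
from h import *
s=st();w=ctrl.capture("wrist");cv2.imwrite('pics/w6.png',w['image']);print(Ro.from_quat(s['orientation']).as_matrix().round(3))
tips(w,['bay_long','bay_square'])
print([ (r['p'],cast(w,r['position'],s['position'][2]-.0374)) for r in ctrl.tip_of(w,'oval')])
E
```

```text
16.95 [0.548  0.0441 0.1455] [ 0.7409  0.6716 -0.001  -0.001 ] 0.0128 69.50911045074463 [-0.04  0.38 -0.19  1.    0.    1.63]
[[ 0.098  0.995 -0.003]
 [ 0.995 -0.098  0.   ]
 [-0.    -0.003 -1.   ]]
bay_long [(0.93, [375, 194], [0.6048, 0.0376])]
bay_square []
[(0.62, array([0.60875753, 0.03507996, 0.10809801]))]
```

Request:
apply_moves(translation=[[0,-1,25],[0,0,30],[0,0,20],[0,0,12],[0,0,6],[0,0,2],[0,0,0]], rot=[[0,0,0],[0,0,0],[0,0,0],[0,0,0],[0,0,0],[0,0,0],[0,0,0]])

```text
time_s: 17.85
position: [0.548, 0.0422, 0.053]
orientation: [0.742, 0.67, 0.0, 0.0]
ft_force: [0.9, -0.4, -3.2]
opening: 0.0131
finger_force: 69.5
```

Request:
apply_moves(translation=[[0,0,1],[0,0,1],[0,0,1],[0,0,0]], rot=[[0,0,0],[0,0,0],[0,0,0],[0,0,0]])

```text
time_s: 18.25
position: [0.5475, 0.0426, 0.0494]
orientation: [0.742, 0.67, 0.0, 0.0]
ft_force: [-0.5, -0.8, -2.2]
opening: 0.0133
finger_force: 69.6
```

Request:
apply_moves(translation=[[0,0,1],[0,0,1],[0,0,1],[0,0,1],[0,0,0]], rot=[[0,0,0],[0,0,0],[0,0,0],[0,0,0],[0,0,0]])

```text
time_s: 18.75
position: [0.5474, 0.0425, 0.0457]
orientation: [0.742, 0.67, 0.0, 0.0]
ft_force: [-2.7, -0.4, 2.2]
opening: 0.0129
finger_force: 70.2
```

The carrier is down. I'll release, rise, and go towards the round bed (around 0.48, 0.28).

Request:
apply_moves(translation=[[0,0,0],[0,0,0],[0,0,0]], rot=[[0,0,0],[0,0,0],[0,0,0]], hand=36)

```text
time_s: 19.05
position: [0.5479, 0.0425, 0.0455]
orientation: [0.742, 0.67, 0.0, 0.0]
ft_force: [-0.6, 0.3, 0.6]
opening: 0.0364
finger_force: 0.0
```

Request:
apply_moves(translation=[[0,0,-20],[0,0,-40],[0,0,-40],[0,0,-40],[40,-20,-10],[45,-22,0],[45,-22,0],[40,-10,0],[0,0,0]], rot=[[0,0,0],[0,0,0],[0,0,0],[0,0,0],[0,0,0],[0,0,0],[0,0,0],[0,0,0],[0,0,0]])

```text
time_s: 19.95
position: [0.49, 0.2233, 0.1956]
orientation: [0.74, 0.673, 0.001, -0.001]
ft_force: [0.5, -0.0, 0.2]
opening: 0.036
finger_force: 0.0
```

```bash
python3 - <<'E'
from h import *
s=st();w=ctrl.capture("wrist");cv2.imwrite('pics/w7.png',w['image'])
import pickle;pickle.dump(w,open('w7.pkl','wb'))
tips(w,['round','round_handle','bed_round','bed_round_catch','oval','bay_long'])
E
```

```text
19.95 [0.49   0.2233 0.1956] [ 7.398e-01  6.728e-01  9.000e-04 -5.000e-04] 0.036 0.0 [ 0.31  0.32 -0.14  1.11  0.    1.97]
round [(0.72, [348, 122], [0.53, 0.2862]), (0.68, [310, 136], [0.4873, 0.2743])]
round_handle [(0.8, [310, 138], [0.4887, 0.2768]), (0.58, [416, 310], [0.594, 0.0635]), (0.29, [410, 327], [0.5874, 0.0379])]
bed_round []
bed_round_catch []
oval [(0.68, [416, 306], [0.6069, 0.0372]), (0.25, [318, 334], [0.4707, 0.0023])]
bay_long []
```

View pics/w7.png

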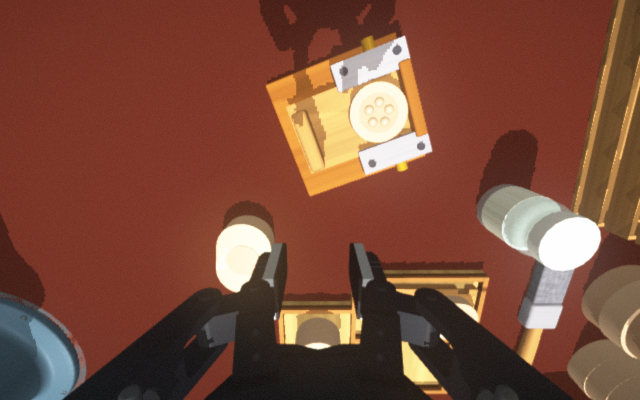

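The round bed is at (350,115), turned CCW. Its handle's top centre is at about (310,139), the screws at (344,71), (397,49), (372,163), (421,146). The oval lies in the long bay.

```bash
python3 - <<'E'
from h import *
import pickle;w=pickle.load(open('w7.pkl','rb'))
S=[cast(w,u,.032)[:2] for u in((344,71),(397,49),(372,163),(421,146))]
an=lambda d:np.degrees(np.arctan2(d[1],d[0])).round(2)
print(np.round(S,4),an(S[1]-S[0]),an(S[3]-S[2]),an(S[0]-S[2])-90,an(S[1]-S[3])-90)
b=[cast(w,u,.016)[:2] for u in((368,43),(403,167))];print('balls',b,an(b[0]-b[1])-90)
th=np.radians(an(S[1]-S[0]+S[3]-S[2]));x=np.array([np.cos(th),np.sin(th)])
m=np.mean(S,axis=0);print('lip centre',m,'handle predicted',th, m-x*(34-(-0))*1e-3)
# oval reference: handle - screw centre in bed frame
print('oval ref', np.array([.4655,-.283])-np.mean([[.5497,-.2455],[.6017,-.2505],[.5403,-.3386],[.5923,-.3441]],axis=0))
print('handle px cast',cast(w,(310,139),.064))
# refine handle: fit quad of bright handle top in grayscale via minAreaRect
for r in ctrl.masks_of(w,'round_handle')[:1]: print(r['p'],r['box'])
E
```

```text
[[0.5264 0.3339]
 [0.5764 0.3478]
 [0.55   0.2433]
 [0.6007 0.2562]] 15.6 14.33 14.61 14.849999999999994
balls [array([0.55273859, 0.35809511]), array([0.58704345, 0.23214629])] 15.239999999999995
lip centre [0.56339554 0.29528872] handle predicted 0.2611012560983517 [0.53054792 0.2865118 ]
oval ref [-0.1055    0.011675]
handle px cast [0.48905764 0.27730823 0.064     ]
0.73 [351.1, 120.9, 123.1, 103.6]
```

Request:
apply_moves(translation=[[26,-3.2,0],[26,-3.2,0],[0,0,20],[0,0,30],[0,0,30],[0,0,15],[0,0,0],[0,0,0]], rot=[[0,0,0],[0,0,0],[0,0,-6.8],[0,0,-6.8],[0,0,-6.8],[0,0,0],[0,0,0],[0,0,0]])

```text
time_s: 21.15
position: [0.4902, 0.2708, 0.1006]
orientation: [0.612, 0.791, -0.0, -0.0]
ft_force: [0.4, -0.2, 0.5]
opening: 0.0358
finger_force: 0.0
```

```bash
python3 - <<'E'
from h import *
s=st();R=Ro.from_quat(s['orientation']).as_matrix();print('yaw',np.degrees(np.arctan2(R[1,1],R[0,1])))
w=ctrl.capture("wrist");tips(w,['round','round_handle'])
d=np.array([.4885,.276,.048])-s['position'];print('shift tool mm',R.T@d*1e3)
# check handle edges: brightness profile along tool y through handle top, middle
c=np.array([.4885,.276,.064]);g=cv2.cvtColor(w['image'],cv2.COLOR_BGR2GRAY)
for off in(0,.012):
  print([int(g[tuple(np.round(proj(w,c+R[:,1]*t/1e3+R[:,0]*off)).astype(int)[::-1])]) for t in range(-20,21,2)])
E
```

```text
21.15 [0.4902 0.2708 0.1006] [ 6.120e-01  7.909e-01 -1.000e-04 -0.000e+00] 0.0358 0.0 [ 0.39  0.44 -0.23  0.9  -0.    1.71]
yaw 14.533301880997406
round [(0.58, [367, 203], [0.5286, 0.2872])]
round_handle [(0.92, [317, 218], [0.4883, 0.2783])]
shift tool mm [ 5.46071464 -0.38344043 52.5956578 ]
[116, 173, 173, 175, 172, 208, 171, 223, 223, 223, 221, 217, 196, 144, 213, 214, 213, 213, 213, 214, 215]
[100, 171, 172, 169, 170, 211, 128, 143, 168, 221, 219, 217, 190, 146, 150, 146, 193, 214, 216, 216, 215]
```

Request:
apply_moves(translation=[[5.5,-1,10],[0,0,18],[0,0,15],[0,0,9],[0,0,0],[0,0,0]], rot=[[0,0,0],[0,0,0],[0,0,0],[0,0,0],[0,0,0],[0,0,0]])

```text
time_s: 21.9
position: [0.4877, 0.2766, 0.0485]
orientation: [0.611, 0.791, 0.0, 0.0]
ft_force: [-0.0, 0.4, -0.4]
opening: 0.0361
finger_force: 0.0
```

Request:
apply_moves(translation=[[0,0,0],[0,0,0],[0,0,0],[0,0,0],[0,0,0]], rot=[[0,0,0],[0,0,0],[0,0,0],[0,0,0],[0,0,0]], hand=5, newtons=70)

```text
time_s: 22.4
position: [0.4866, 0.2763, 0.0492]
orientation: [0.611, 0.791, -0.0, -0.001]
ft_force: [-4.7, -0.5, 5.3]
opening: 0.013
finger_force: 69.4
```

Request:
apply_moves(translation=[[0,-2,0],[0,-2,0],[0,-2,0],[0,-3,0],[0,-3,0],[0,-3,0]], rot=[[0,0,0],[0,0,0],[0,0,0],[0,0,0],[0,0,0],[0,0,0]])

```text
time_s: 23.0
position: [0.4783, 0.2742, 0.0494]
orientation: [0.612, 0.791, 0.004, 0.003]
ft_force: [7.6, 1.9, -4.2]
opening: 0.0133
finger_force: 69.4
```

Request:
apply_moves(translation=[[0,-7,0],[0,-7,0],[0,-8,0],[0,-8,0],[0,-8,0],[0,-8,0],[0,-8,0],[0,-6,0],[0,0,0],[0,0,0]], rot=[[0,0,0],[0,0,0],[0,0,0],[0,0,0],[0,0,0],[0,0,0],[0,0,0],[0,0,0],[0,0,0],[0,0,0]])

```text
time_s: 24.0
position: [0.4141, 0.2574, 0.0489]
orientation: [0.611, 0.791, -0.0, -0.0]
ft_force: [-1.0, -0.5, 9.5]
opening: 0.0128
finger_force: 71.5
```

```bash
python3 - <<'E'
from h import *
s=st();p=ctrl.capture("side");q=ctrl.capture("scene")
for c in(p,q): tips(c,['round','round_handle'])
E
```

```text
24.0 [0.4141 0.2574 0.0489] [ 6.114e-01  7.913e-01 -0.000e+00 -1.000e-04] 0.0128 71.47229790687561 [ 0.43  0.37 -0.5   0.7   0.    1.74]
round [(0.94, [330, 267], [0.4581, 0.269])]
round_handle [(0.6, [346, 257], [0.4166, 0.2607])]
round [(0.93, [408, 216], [0.4655, 0.2688])]
round_handle [(0.72, [401, 196], [0.4083, 0.252]), (0.15, [424, 238], [0.618, 0.2813])]
```

Request:
apply_moves(translation=[[0,0,-4],[0,0,-10],[0,0,-20],[0,0,-30],[0,0,-30],[0,0,-20],[0,0,0],[0,0,0]], rot=[[0,0,0],[0,0,0],[0,0,0],[0,0,5],[0,0,5],[0,0,5],[0,0,4.9],[0,0,0]])

```text
time_s: 25.1
position: [0.4139, 0.2571, 0.1624]
orientation: [0.739, 0.674, -0.001, -0.0]
ft_force: [-0.4, 0.7, -3.6]
opening: 0.0132
finger_force: 69.9
```

Request:
apply_moves(translation=[[-20,10,0],[-35,18,0],[-40,20,0],[-40,20,0],[-40,20,0],[-40,20,0],[-40,20,0],[-28,15,0],[-16,9,0],[0,0,0]], rot=[[0,0,0],[0,0,0],[0,0,0],[0,0,0],[0,0,0],[0,0,0],[0,0,0],[0,0,0],[0,0,0],[0,0,0]])

```text
time_s: 26.1
position: [0.5385, -0.0559, 0.1613]
orientation: [0.74, 0.673, -0.001, -0.001]
ft_force: [0.3, 0.7, -2.5]
opening: 0.0133
finger_force: 69.9
```

```bash
python3 - <<'E'
from h import *
s=st();R=Ro.from_quat(s['orientation']).as_matrix();print('yaw',np.degrees(np.arctan2(R[1,1],R[0,1])))
w=ctrl.capture("wrist");tips(w,['bay_short','bay_long','oval','puck'])
print([ (r['p'],cast(w,r['position'],s['position'][2]-.039)) for r in ctrl.tip_of(w,'round')])
print(R.T@(np.array([.538,-.0545,.047])-s['position'])*1e3)
E
```

```text
26.1 [ 0.5385 -0.0559  0.1613] [ 7.396e-01  6.730e-01 -6.000e-04 -7.000e-04] 0.0133 69.93717312812805 [-0.22  0.35 -0.19  1.03 -0.    1.44]
yaw -5.400418368786639
bay_short [(0.89, [360, 188], [0.5827, -0.0587])]
bay_long []
oval [(0.59, [384, 91], [0.6088, 0.0332])]
puck [(0.94, [244, 140], [0.4697, -0.0005]), (0.62, [102, 386], [0.21, -0.3177]), (0.58, [145, 351], [0.2883, -0.2619])]
[(0.74, array([ 0.58529188, -0.05962934,  0.12228117])), (0.63, array([ 0.54131131, -0.15429278,  0.12228117]))]
[  1.3474959   -0.46157586 114.28229955]
```

Request:
apply_moves(translation=[[1,0,25],[0,0,35],[0,0,25],[0,0,14],[0,0,7],[0,0,2],[0,0,1],[0,0,0]], rot=[[0,0,0],[0,0,0],[0,0,0],[0,0,0],[0,0,0],[0,0,0],[0,0,0],[0,0,0]])

```text
time_s: 27.2
position: [0.5397, -0.0533, 0.0543]
orientation: [0.739, 0.674, 0.001, 0.001]
ft_force: [0.2, 0.4, -3.2]
opening: 0.0134
finger_force: 69.9
```

Request:
apply_moves(translation=[[0,0,1],[0,0,1],[0,0,1],[0,0,0]], rot=[[0,0,0],[0,0,0],[0,0,0],[0,0,0]])

```text
time_s: 27.6
position: [0.5388, -0.0533, 0.0503]
orientation: [0.739, 0.674, 0.0, 0.0]
ft_force: [0.0, -0.2, -3.1]
opening: 0.013
finger_force: 70.0
```

Request:
apply_moves(translation=[[0,0,1],[0,0,1],[0,0,1],[0,0,1],[0,0,0]], rot=[[0,0,0],[0,0,0],[0,0,0],[0,0,0],[0,0,0]])

```text
time_s: 28.1
position: [0.5388, -0.0533, 0.0472]
orientation: [0.739, 0.674, 0.0, 0.0]
ft_force: [-3.6, 0.9, 4.6]
opening: 0.0134
finger_force: 71.2
```

Contact. I'll release and rise.

Request:
apply_moves(translation=[[0,0,0],[0,0,0],[0,0,0]], rot=[[0,0,0],[0,0,0],[0,0,0]], hand=36)

```text
time_s: 28.4
position: [0.5393, -0.0534, 0.0465]
orientation: [0.739, 0.674, 0.0, 0.0]
ft_force: [-0.0, 0.2, -0.1]
opening: 0.0363
finger_force: 0.0
```

Request:
apply_moves(translation=[[0,0,-20],[0,0,-40],[0,0,-40],[0,0,-40],[0,0,-40],[0,-20,-20],[0,0,0],[0,0,0]], rot=[[0,0,0],[0,0,0],[0,0,0],[0,0,0],[0,0,0],[0,0,0],[0,0,0],[0,0,0]])

```text
time_s: 29.2
position: [0.5193, -0.0515, 0.2464]
orientation: [0.739, 0.674, 0.0, 0.001]
ft_force: [-0.1, -0.5, -0.1]
opening: 0.0363
finger_force: 0.0
```

```bash
python3 - <<'E'
from h import *
s=st();ZS.update(oval=.008,round=.008,puck=.008)
w=ctrl.capture("wrist");tips(w,['round','oval','puck','bay_long','bay_short','bay_square'])
b=ctrl.capture("side");tips(b,['round','oval','puck'])
for k in('round','oval'):
  m=ctrl.masks_of(w,k)[0];c=cv2.findContours(m['region'].astype(np.uint8),0,1)[0];c=max(c,key=cv2.contourArea)
  P=np.array([cast(w,q[0],.02)[:2]*1e3 for q in c],np.float32);print(k,m['p'],cv2.minAreaRect(P))
E
```

```text
29.2 [ 0.5193 -0.0515  0.2464] [7.391e-01 6.736e-01 4.000e-04 6.000e-04] 0.0363 0.0 [-0.22  0.27 -0.08  1.22  0.    1.44]
round [(0.84, [366, 171], [0.5842, -0.058])]
oval [(0.71, [382, 93], [0.6076, 0.0377])]
puck [(0.96, [275, 135], [0.4709, -0.0004]), (0.86, [208, 358], [0.304, -0.3601]), (0.8, [184, 308], [0.2898, -0.2531])]
bay_long []
bay_short []
bay_square []
round [(0.79, [302, 188], [0.5865, -0.0569])]
oval [(0.62, [291, 206], [0.6071, 0.0358])]
puck [(0.83, [392, 164], [0.2907, -0.2219]), (0.8, [418, 152], [0.2004, -0.3053]), (0.71, [365, 131], [0.3968, -0.4199])]
round 0.97 ((585.845947265625, -60.6301383972168), (79.50261688232422, 118.02397918701172), 84.73950958251953)
oval 0.62 ((609.5224609375, 35.9378776550293), (74.92432403564453, 148.1278839111328), 84.23402404785156)
```

All three lie within about 3 mm of their bay centres, at yaw about -5.5° against the board's -5.2°. Handing in.

```bash
python3 -c "
from bench import ctrl;print(ctrl.hand_in())"
```

```text
the job is handed in; nothing more can be done
None
```

The job is handed in, verdict not shown: at the last look both carriers lay flat in their bays and the puck stood in the square bay, all within about 4 mm of centre by my estimate, at about 29 s on the clock.

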